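# Lock the tilt shaft of a mirror stage with its cross pin

## Robot

A 6-joint arm with a two-finger parallel gripper is mounted at the origin on the work surface; the furniture and walls round the work are solid. World frame = base frame: x ahead of the robot, y to its left, z up, the work surface at z = 0. Lengths are in m, angles in rad, forces in N, time in s.
With the tool pointing down it reaches from about 0.325 to 0.775 m from the base axis. Payload 5.5 kg.
Tool frame: the origin (TCP) lies at the very end of the fingers, on their centre line; the grasp point (between the pads) lies 19 mm behind it; z points along the fingers, y is the line along which they close (so a half turn about z gives the same grasp; the last joint's range is limited). The gripper opens to 88 mm and grips with 3 to 60 N. Pads are 20 mm wide; open, the fingers measure 115 mm over their backs; the gripper's body (75 mm by 178 mm) begins 61 mm behind the grasp point.
Start: joints at [1.239, 0.091, 1.231, -0, 1.82, -0.057], TCP at [0.163, 0.578, 0.223] pointing down, gripper open.
Joint ranges: [-2.87, 2.87], [-0.86, 2.18], [0.17, 2.46], [-1.51, 4.65], [0.06, 2.69], [-2.65, 2.65]. Speed limits (rad/s): [2.57, 2.57, 3.01, 3.14, 3.14, 3.14].

## Interface

Orientations are given as a unit quaternion [w, x, y, z].
In Python, from rig import telemetry, cams, ctrl gives the robot as it stands.
- The arm moves only by the shell command python3 -m jog 'ROWS' [FORCE]. ROWS is JSON, a list that holds one entry, the list of rows, each a list of 5 numbers: the opening, from -1 (shut) to 1 (fully open), then the shift along the tool's x, y, z in mm, then the turn about the tool's z in rad. A call has 1 to 20 rows; each row shifts and turns the commanded pose from where the row before left it, along the tool's axes as they then stand; what a row does not reach is not made up. A row lasts 1/10 s, in which the tool goes at most 50 mm and 8.59 degrees, less where a joint would pass 70% of its speed; a pose out of reach is approached as far as the arm can. A call with a gripper value outside its range is refused whole. The fingers move at their own pace and stop on an object; FORCE is the grip in N (left out, the last holds). Time passes only in rows, so rows that do not move let the fingers close. It gives the time, the measured TCP pose, the force, the opening and the grip force at its end, in the units of the state.
- telemetry.get_state(): the state, without advancing time (a new reading comes with each control period).
- cams.grab_frame(name): name is "scene" or "top" or "wrist"; returns the picture (420x560x3 uint8, red, green, blue); there is no depth.
- cams.get_calibration(name): a dict with "mtx" (3x3 intrinsics, pixels), "rvec" (rotation vector, rad) and "tvec" (3), from world to camera coordinates, as OpenCV has them; the wrist camera has in their place "T_tool_cam" (4x4, takes a point from camera to tool coordinates, whose origin is the TCP and whose axes are the flange's). Camera axes: x right, y down, z forward; pixel columns grow to the right and rows downward; lengths in m; the calibration is good to about 2 mm. A picture is of the moment at which its call begins: read the wrist's pose just before it. get_calibration takes no time and is no camera call.
- ctrl.sign_off(): hands the job in; it is judged then, once.
Trained networks look in the newest picture that a camera, given by its name, has taken for a name from the list of things; names that differ only in an ending like _2 or _b are one class to them, and where a whole thing is asked for, a point or a joint stands for the part that bears it (a point fixed in the world has none). Each returns a list of dicts, best first, with "p" (0 to 1); they miss things now and then, are a little off and sometimes report something else, mostly with a low value. They report only what shows in the picture. A call takes as long as a camera call. They do not tell look-alikes from the thing itself.
- cams.outline_of(target, camera): "pixels" (420x560 bool, what is visible of it) and "rect" ([centre column, centre row, width, height] in pixels, round what is visible of it).
The state is a dict: "time": time; "joints": joint angles; "joint_vel": joint speeds; "effort": joint torques, N m; "tool_pos": TCP position; "orientation": TCP orientation; "force": force on the tool from outside, world axes, zero at the start; "moment": the same for the moment, N m; "width": finger opening in m; "gripper_force": force on a finger pad.
Only numpy, scipy, OpenCV 4.12 (cv2) and the standard library are available. Lean on these libraries where they do the work, as an engineer would, in place of code of your own. Each camera call takes 0.05 s, during which the arm holds its last target. There are 200 camera calls.

## Task

Lock the tilt shaft of the mirror stage with its pin: take the pin from its stand, stand it in the bore on top of the dark block so that it rests on the shaft, then swing the ball lever slowly and gently away from the side it leans to until the pin drops into the hidden hole in the shaft. Stop as soon as the lever catches, without forcing it, then press the pin down until the shoulder of its head sits flat on the block, without leaning hard on it. Leave the can, the bottle and the filter cube where they are.

Things in the scene. Friction and masses are not known exactly. Their poses are not given: they have to be found in the camera images.
- tilt_stage: Mirror tilt stage fixed to the table: aluminium base plate 80 x 200 x 10 mm, origin on the table under the shaft axis; x across the shaft (to the far side), y along it, z up. Along y it carries a round mirror (48 mm) at -82, a dark steel block (56 x 32, top at z = 100 mm) with a vertical bore at -30, a bearing pedestal (36 x 18, 75 high) at +22 and the ball lever at +60 mm.
- bore_mouth (a point): Centre of the mouth of the bore in the top face of the dark block, 100 mm above the table; axes as the stage's. Bore diameter 11.2 mm; the shaft drum lies 25 mm below the mouth, and the bore goes on below it. Pin and stage must not press on each other with more than 70 N.
- lever_ball (a point): Centre of the black ball (18 mm) on the lever's end, 62 mm from the pivot, on an arm 10 mm thick; z points out along the arm. It swings in the stage's x-z plane; at the start it leans 0.02 to 1.18 rad from upright to the stage's -x. When the pin has dropped in, the lever has some 0.1 rad of play and is then blocked; pushing on loads the pin with some 8 times the push on the ball.
- lock_pin: Loose steel pin, 80 to 130 g, standing upright in its stand. Origin at the centre of the lower tip, z up along it. Shank 10 mm thick, 72 mm long, tip chamfered to 8.4 mm over 2 mm; then a knurled round head, 20 mm across and 20 mm high, by which it is gripped.
- pin_shoulder (a point): Point on the pin's axis at the underside of the head, 72 mm above the tip; at the bore mouth when fully home. Standing on the drum it is 47 mm above the mouth. With the lever moved slowly (0.3 rad/s or less) the pin falls 7 mm into the hole by its weight, onto a plastic slug stuck there, which the pin must drive out ahead of it with a push of 6 to 12 N.
- pin_stand: Fixed aluminium block 46 x 46 x 34 mm, origin at the centre of its underside, with a vertical hole of 12 mm diameter and 26 mm depth at its centre in which the pin stands (tip 8 mm above the table, head from 80 to 100 mm above it).
- objective_can: Bystander: round screw-top objective can, 37 mm diameter, 46 mm high, standing on the table; origin at the centre of its underside.
- oil_bottle: Bystander: small bottle with black cap, 27 mm diameter, 65 mm high, standing on the table; origin at the centre of its underside.
- filter_cube: Bystander: black filter cube 33 x 30 x 32 mm on the table; origin at the centre of its underside.
- shaft_axis (a point): Point on the shaft axis (along the stage's y) under the bore, 55 mm above the table; fixed to the stage, does not turn. Here the shaft is a drum of 40 mm diameter with one cross-hole, 10.6 mm wide, out of sight. At the start the drum is 0.52 to 0.68 rad short of the place where the hole faces the bore; swinging the lever towards the stage's +x brings it there.
- lever_pivot (a point): Point on the shaft axis in the lever's plane, 55 mm above the table; fixed to the stage, axes as the stage's. The lever is clamped on the shaft at a random angle: with the hole in line it stands within 0.5 rad either side of upright, which side is unknown. The shaft turns stiffly (about 1 N at the ball, more with the pin on it) and stays where it is left.
Mind the look-alikes: they are no part of the job. What is shaped like the lock_pin but green or orange is not meant.

How it is judged:
By the outcome, as a careful person would: the job done as asked, in the order asked, and still so for the second after the job is handed in, with the robot touching nothing.
It also fails if it takes over 72 s, if anything falls off the work surface, if the arm or the gripper's body presses on something with over 40 N, if the wrist force passes 120 N, or if a joint passes its speed limit or range.

## Working session

There is one attempt and no reset: what is moved stays moved. The work goes in short steps, Python scripts to look and compute and a shell command to move; the robot and the scene stay as the last step left them, time stands still between calls to the robot, and variables do not carry over. Pictures are saved under pics/ and viewed, at most 11 in all, crops included, and the job is handed in when it is done.

```bash
mkdir -p pics; cat > h.py <<'E'
import numpy as np, cv2
from scipy.spatial.transform import Rotation as R
from rig import telemetry, cams, ctrl
def q2R(q): return R.from_quat([q[1],q[2],q[3],q[0]]).as_matrix()
def cam(name, st=None):
    c=cams.get_calibration(name); K=np.array(c["mtx"])
    if "T_tool_cam" in c:
        st=st or telemetry.get_state(); T=np.eye(4); T[:3,:3]=q2R(st["orientation"]); T[:3,3]=st["tool_pos"]
        W=np.linalg.inv(T@np.array(c["T_tool_cam"])); return K,W[:3,:3],W[:3,3]
    return K,cv2.Rodrigues(np.array(c["rvec"],float))[0],np.array(c["tvec"],float).ravel()
def proj(P,C):
    K,r,t=C; p=(np.atleast_2d(P)@r.T+t)@K.T; return p[:,:2]/p[:,2:]
def ray(uv,C):
    K,r,t=C; return -r.T@t, r.T@np.linalg.solve(K,[uv[0],uv[1],1.])
def onz(uv,z,C):
    o,d=ray(uv,C); return o+d*(z-o[2])/d[2]
def tri(obs):
    A=np.zeros((3,3));b=np.zeros(3)
    for uv,C in obs:
        o,d=ray(uv,C); d=d/np.linalg.norm(d); M=np.eye(3)-np.outer(d,d); A+=M;b+=M@o
    return np.linalg.solve(A,b)
def save(img,n): cv2.imwrite("pics/"+n,img[:,:,::-1])
E
python3 - <<'E'
from h import *
np.set_printoptions(precision=3,suppress=True)
st=telemetry.get_state(); print(st)
ims=[]
for n in["scene","top"]:
    im=cams.grab_frame(n); ims.append(im); save(im,n+"0.png")
    for t in["tilt_stage","lock_pin","lever_ball","pin_stand","objective_can","oil_bottle","filter_cube"]:
        print(n,t,[(round(d["p"],2),np.round(d["rect"])) for d in cams.outline_of(t,n)[:4]])
    C=cam(n); print(-C[1].T@C[2])
E
```

```text
{'time': 0.0, 'joints': array([ 1.239,  0.092,  1.232, -0.   ,  1.82 , -0.057]), 'joint_vel': array([-0.001, -0.001,  0.002, -0.   ,  0.001,  0.001]), 'effort': array([ -0.001, -44.646, -40.644,   0.07 ,   0.03 ,  -0.   ]), 'tool_pos': array([0.163, 0.577, 0.222]), 'orientation': array([-0.   ,  0.137,  0.991, -0.001]), 'force': array([ 0.231, -0.235,  0.095]), 'moment': array([ 0.011, -0.042, -0.019]), 'gripper_force': 0.0, 'width': 0.08758398958729273}
scene tilt_stage [(0.57, array([292., 227.,  60.,  66.]))]
scene lock_pin [(0.67, array([350., 285.,   7.,  26.])), (0.65, array([357., 228.,  15.,  22.])), (0.44, array([375., 284.,  20.,  24.])), (0.43, array([371., 303.,   9.,  29.]))]
scene lever_ball [(0.71, array([268., 200.,  28.,  13.]))]
scene pin_stand [(0.59, array([373., 286.,  22.,  27.]))]
scene objective_can [(0.63, array([266., 275.,  12.,  25.])), (0.2, array([293., 227.,  64.,  68.]))]
scene oil_bottle [(0.58, array([359., 228.,  14.,  23.]))]
scene filter_cube [(0.52, array([229., 158.,  15.,  14.]))]
[-0.23  -0.546  1.1  ]
top tilt_stage [(0.92, array([289., 191.,  79.,  50.]))]
top lock_pin [(0.58, array([387., 168.,  18.,  10.])), (0.55, array([398., 201.,  15.,   4.])), (0.42, array([387., 226.,  18.,   9.])), (0.33, array([311., 256.,  10.,  15.]))]
top lever_ball [(0.69, array([287., 190.,  80.,  48.])), (0.54, array([259., 185.,  11.,  24.]))]
top pin_stand [(0.57, array([392., 198.,  24.,  21.])), (0.29, array([259., 187.,  12.,  23.]))]
top objective_can [(0.47, array([312., 256.,  10.,  13.]))]
top oil_bottle [(0.71, array([342., 152.,  15.,  11.]))]
top filter_cube [(0.5, array([391., 197.,  29.,  19.]))]
[0.487 0.073 1.09 ]
```

```bash
python3 - <<'E'
import cv2,numpy as np
a=cv2.imread("pics/scene0.png")[130:340,200:420];b=cv2.imread("pics/top0.png")[110:320,220:440]
c=np.hstack([cv2.resize(x,(400,382),interpolation=cv2.INTER_CUBIC) for x in(a,b)])
cv2.imwrite("pics/c0.png",c)
from h import *
for n,uv in[("top",(387,168)),("top",(398,201)),("top",(387,226)),("top",(289,191)),("top",(259,185))]: print(uv,onz(uv,.09,cam(n)).round(3))
E
```

```text
(387, 168) [ 0.619 -0.199  0.09 ]
(398, 201) [ 0.538 -0.223  0.09 ]
(387, 226) [ 0.477 -0.194  0.09 ]
(289, 191) [0.568 0.042 0.09 ]
(259, 185) [0.584 0.115 0.09 ]
```

View pics/c0.png

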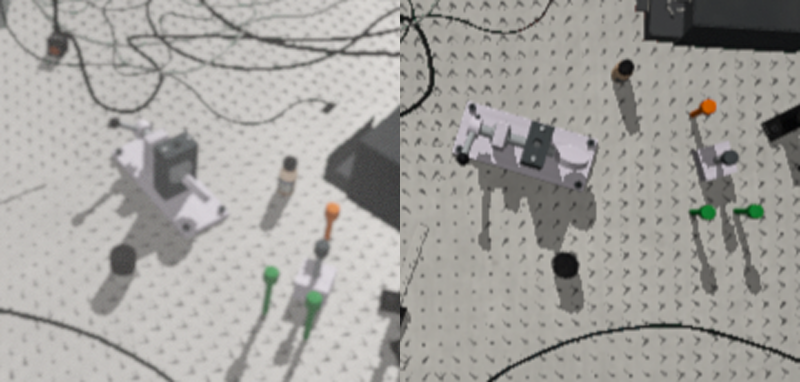

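Steel-grey pin in the stand: scene ≈(377,266), top ≈(401,196). The look-alikes are one orange (top ≈(390,168)) and two green (top ≈(389,226), (415,226)). The grey one fits, since it is steel and stands in the aluminium stand. I'll confirm it from close up with the wrist camera.

```bash
cat >> h.py <<'E'
def rel(target,yaw=None):
    """tool shift in mm (and turn) from now to TCP target; yaw = world angle of tool y, mod pi"""
    st=telemetry.get_state(); Rm=q2R(st["orientation"])
    d=Rm.T@(np.array(target)-st["tool_pos"])*1000; y=Rm[:,1]; a=np.arctan2(y[1],y[0])
    s="shift %s  tooly %.3f tilt %s"%(d.round(1),a,Rm[:,2].round(3))
    if yaw is not None:
        t=(a-yaw+np.pi/2)%np.pi-np.pi/2; s+=" turn %.3f  j6 %.2f"%(t,st["joints"][5])
    return s
E
python3 - <<'E'
from h import *
np.set_printoptions(precision=3,suppress=True)
print(cams.get_calibration("wrist")); s,t=cam("scene"),cam("top")
print("pinhead",tri([((377,266),s),((401,196),t)]))
print("stand",onz((392,198),.02,t)); print(rel([.5,-.02,.35]))
E
```

```text
{'mtx': array([[298.081,   0.   , 280.315],
       [  0.   , 298.081, 208.277],
       [  0.   ,   0.   ,   1.   ]]), 'T_tool_cam': array([[ 0.   , -0.968, -0.25 ,  0.069],
       [ 1.   ,  0.   , -0.001,  0.   ],
       [ 0.001, -0.25 ,  0.968, -0.161],
       [ 0.   ,  0.   ,  0.   ,  1.   ]])}
pinhead [ 0.55  -0.231  0.09 ]
stand [ 0.549 -0.228  0.02 ]
shift [-486.7 -483.6 -127.4]  tooly 1.296 tilt [-0. -0. -1.]
```

```bash
python3 -m jog '[[[1,-28,-23,-1,0],[1,-28,-23,-1,0],[1,-28,-23,-1,0],[1,-28,-23,-1,0],[1,-28,-23,-1,0],[1,-28,-23,-1,0],[1,-28,-23,-1,0],[1,-28,-23,-1,0],[1,-28,-23,-1,0],[1,-28,-23,-1,0],[1,-28,-23,-1,0],[1,-28,-23,-1,0],[1,-28,-23,-1,0],[1,-28,-23,-1,0],[1,-28,-23,-1,0],[1,-28,-23,-1,0],[1,-28,-23,-1,0],[1,0,0,0,0],[1,0,0,0,0],[1,0,0,0,0]]]' 20
python3 - <<'E'
from h import *
st=telemetry.get_state(); print(st["tool_pos"],st["joints"],st["force"])
im=cams.grab_frame("wrist"); save(im,"w1.png"); np.savez("w1.npz",im=im,p=st["tool_pos"],q=st["orientation"])
for t in["tilt_stage","lever_ball","lock_pin"]: print(t,[(round(d["p"],2),np.round(d["rect"])) for d in cams.outline_of(t,"wrist")[:3]])
E
```

```text
time: 2.8
tool_pos: [0.5144, 0.0728, 0.2398]
orientation: [-0.0, 0.137, 0.991, 0.0]
force: [0.4, 0.1, -0.2]
width: 0.0876
gripper_force: 0.0
[0.51444101 0.07281777 0.23976506] [ 7.48183950e-02 -1.21055331e-01  1.41040096e+00  4.77672188e-04
  1.85224399e+00 -1.22186661e+00] [ 0.40286718  0.05333457 -0.15346024]
tilt_stage [(0.65, array([524., 249.,  36.,  21.])), (0.62, array([271., 242., 147.,  88.]))]
lever_ball [(0.93, array([336., 237.,  21.,  49.]))]
lock_pin [(0.89, array([ 55., 221.,  70.,  34.])), (0.52, array([ 13., 235.,  21.,  19.]))]
```

View pics/w1.png

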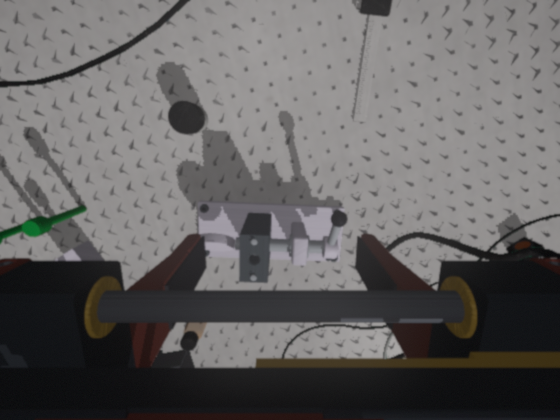

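The wrist view shows the block with its bore at ≈(255,260), the ball at (340,218) and the shaft end at ≈(333,250). The ball leans towards the robot, as described. I'll go closer and farther out in x.

```bash
python3 -m jog '[[[1,-22,0,16,0],[1,-23,0,17,0],[1,-23,0,17,0],[1,0,0,0,0],[1,0,0,0,0],[1,0,0,0,0]]]'
python3 - <<'E'
from h import *
st=telemetry.get_state()
im=cams.grab_frame("wrist"); np.savez("w2.npz",im=im,p=st["tool_pos"],q=st["orientation"])
for t in["tilt_stage","lever_ball"]: print(t,[(round(d["p"],2),np.round(d["rect"])) for d in cams.outline_of(t,"wrist")[:3]])
c=im[90:340,130:430]; save(cv2.resize(c,(720,600),interpolation=cv2.INTER_CUBIC),"w2.png")
E
```

```text
time: 3.6
tool_pos: [0.58, 0.0541, 0.1911]
orientation: [0.001, 0.137, 0.991, 0.0]
force: [0.1, -0.1, 0.6]
width: 0.0877
gripper_force: 0.0
tilt_stage [(0.56, array([269., 193., 186.,  94.]))]
lever_ball [(0.67, array([348., 185.,  29.,  72.]))]
```

View pics/w2.png

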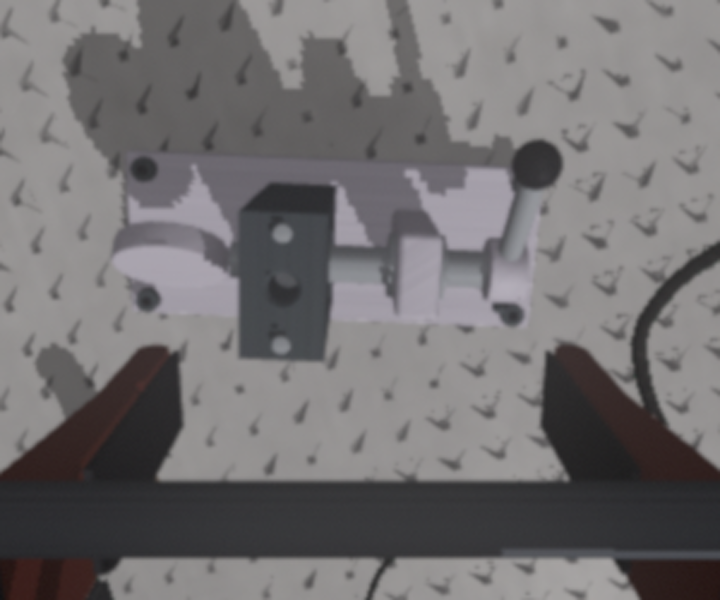

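Crop/2.4 plus offset gives full-image pixels: bore mouth ≈(248.3,210), block-top corners, plate screws, and ball ≈(353.8,158).

```bash
python3 - <<'E'
from h import *
np.set_printoptions(precision=4,suppress=True)
d=np.load("w2.npz"); C=cam("wrist",{"orientation":d["q"],"tool_pos":d["p"]})
f=lambda u,v:(130+u/2.4-.3,90+v/2.4-.3)
b=onz(f(284,288),.1,C); print("bore",b)
co=[onz(f(*c),.1,C) for c in[(242,212),(334,212),(326,360),(239,358)]]; print("block sizes",[np.linalg.norm(co[i]-co[i-1])*1e3 for i in range(4)],np.mean(co,0))
s1=onz(f(147,299),.01,C);s2=onz(f(512,314),.01,C);s3=onz(f(144,169),.01,C)
e=s2-s1; yaw=np.arctan2(e[1],e[0]); print("yaw y",yaw,np.linalg.norm(e)*1e3,np.linalg.norm(s3-s1)*1e3)
x=np.mean(co,0); 
for a,c in((0,3),(1,2)): v=co[a]-co[c]; print("x ax",np.arctan2(-v[1],-v[0])+np.pi/2)
for B in (b,x):
    ys=np.array([np.cos(yaw),np.sin(yaw),0]);xs=np.array([ys[1],-ys[0],0])
    O=B+.03*ys; O[2]=0
    piv=O+.06*ys+[0,0,.055]
    ths=np.linspace(-1.2,.3,300); pr=proj([piv+.062*(np.sin(t)*xs+[0,0,np.cos(t)]) for t in ths],C)
    er=np.linalg.norm(pr-f(537,163),axis=1); i=er.argmin(); print("O",O,"piv",piv,"lean",ths[i],"err px",er[i])
    o,dd=ray(f(537,163),C); k=((piv-o)@ys)/(dd@ys); r=o+k*dd-piv; print("planar lever r",r@xs,r[2],np.hypot(r@xs,r[2]))
    print("proj bore",(proj(B,C)-[130,90])*2.4)
    for n in("top","scene"): print(n,"ball pred",proj(piv+.062*(np.sin(ths[i])*xs+[0,0,np.cos(ths[i])]),cam(n)),"bore",proj(B,cam(n)))
E
```

```text
bore [0.5703 0.0276 0.1   ]
block sizes [np.float64(55.093328096848865), np.float64(32.636641987888694), np.float64(55.893389414273635), np.float64(32.54663949799276)] [0.5702 0.0281 0.1   ]
yaw y 1.2540677955696635 181.87923769339815 64.12095689541712
x ax 1.2344995856493468
x ax 1.2336059557709045
O [0.5796 0.0561 0.    ] piv [0.5983 0.1131 0.055 ] lean -0.8989966555183946 err px 1.1619306295683054
planar lever r -0.04809131832070071 0.03460057001685506 0.05924503644453477
proj bore [[283.28 287.28]]
top ball pred [[253.9551 198.0717]] bore [[295.1143 189.5463]]
scene ball pred [[260.8834 198.1262]] bore [[295.179  209.6453]]
O [0.5796 0.0566 0.    ] piv [0.5982 0.1136 0.055 ] lean -0.8989966555183946 err px 1.7164943008973486
planar lever r -0.0477392431390243 0.03286148676457772 0.05795612692257304
proj bore [[284.465  286.7458]]
top ball pred [[253.7612 198.1068]] bore [[294.9188 189.5818]]
scene ball pred [[260.7278 198.063 ]] bore [[295.0153 209.5791]]
```

```bash
python3 -m jog '[[[1,-6,-30,-2,0],[1,-6,-30,-2,0],[1,-6,-30,-2,0],[1,-6,-30,-2,0],[1,-6,-30,-2,0],[1,-6,-30,-1,0],[1,-6,-30,-1,0],[1,-6,-30,0,0],[1,-6,-30,0,0],[1,0,0,0,0],[1,0,0,0,0],[1,0,0,0,0]]]'
python3 - <<'E'
from h import *
st=telemetry.get_state()
im=cams.grab_frame("wrist"); np.savez("w3.npz",im=im,p=st["tool_pos"],q=st["orientation"])
for t in["lock_pin","pin_stand"]: print(t,[(round(d["p"],2),np.round(d["rect"])) for d in cams.outline_of(t,"wrist")[:4]])
C=cam("wrist",st); print(proj([[.55,-.231,.09]],C))
c=im[90:340,130:430]; save(cv2.resize(c,(720,600),interpolation=cv2.INTER_CUBIC),"w3.png")
E
```

```text
time: 4.95
tool_pos: [0.5592, -0.22, 0.2022]
orientation: [0.0, 0.137, 0.991, 0.0]
force: [0.2, -0.4, 0.6]
width: 0.0877
gripper_force: 0.0
lock_pin [(0.85, array([213., 132.,  31.,  23.])), (0.75, array([267., 196.,  25.,  27.])), (0.72, array([276., 110.,  29.,  29.])), (0.68, array([310., 245.,  24.,  40.]))]
pin_stand [(0.97, array([268., 184.,  53.,  54.]))]
[[266.36092415 200.24726183]]
```

View pics/w3.png

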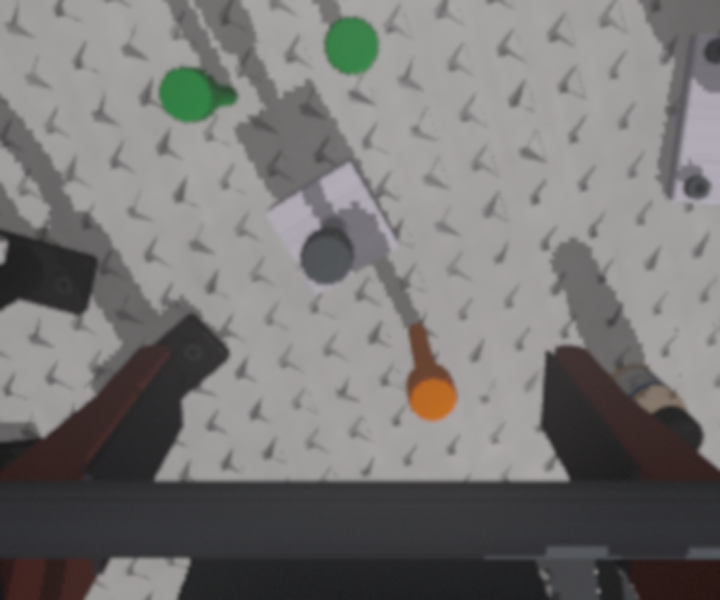

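The steel head is centred at full-image ≈(266,197) in its aluminium stand, with green pins at upper left and top and the orange one at lower right, so this is the right pin. Dark objects lie to the left, so I'll check finger clearance there.

```bash
python3 - <<'E'
from h import *
np.set_printoptions(precision=4,suppress=True)
d=np.load("w3.npz"); C=cam("wrist",{"orientation":d["q"],"tool_pos":d["p"]})
f=lambda u,v:(130+u/2.4-.3,90+v/2.4-.3)
p=onz(f(327,258),.1,C); print("pin top",p, "px radius pred", np.linalg.norm(proj(p+[.01,0,0],C)-proj(p,C))*2.4)
print("stand corners",[onz(f(*c),.034,C)[:2] for c in((267,212),(350,162),(397,245))])
print("dark",[onz(f(*c),.03,C)[:2] for c in((228,350),(190,315),(97,258),(80,313))])
print("orange",onz(f(432,398),.1,C)[:2],"green",onz(f(352,45),.1,C)[:2],onz(f(187,95),.1,C)[:2])
print(rel([p[0],p[1],.2],1.25))
E
```

```text
pin top [ 0.5451 -0.2295  0.1   ] px radius pred 25.85886902133749
stand corners [array([ 0.5298, -0.2572]), array([ 0.5181, -0.2139]), array([ 0.5611, -0.2032])]
dark [array([ 0.5903, -0.297 ]), array([ 0.5682, -0.3092]), array([ 0.5294, -0.3425]), array([ 0.5528, -0.3603])]
orange [ 0.6108 -0.2054] green [ 0.4743 -0.1996] [ 0.4747 -0.2607]
shift [ 11.  -13.1   2. ]  tooly 1.298 tilt [ 0. -0. -1.] turn 0.048  j6 -1.73
```

```bash
python3 -m jog '[[[0.2,6,-6,0,0.048],[0.2,5,-7,0,0],[0.2,0,0,0,0],[0.2,0,0,25,0],[0.2,0,0,25,0],[0.2,0,0,25,0],[0.2,0,0,25,0],[0.2,0,0,20,0],[0.2,0,0,11,0],[0.2,0,0,0,0],[0.2,0,0,0,0]]]' 20 && python3 -c "
from h import *
print(rel([.5451,-.2295,.071],1.25))" && python3 -m jog '[[[-1,0,0,0,0],[-1,0,0,0,0],[-1,0,0,0,0],[-1,0,0,0,0],[-1,0,0,0,0],[-1,0,0,0,0],[-1,0,0,0,0],[-1,0,0,0,0]]]' 20
```

```text
time: 6.2
tool_pos: [0.5451, -0.2303, 0.0716]
orientation: [0.001, 0.161, 0.987, -0.0]
force: [-0.1, 0.3, 0.3]
width: 0.0526
gripper_force: 0.0
shift [0.2 0.7 0.6]  tooly 1.248 tilt [ 0.001 -0.    -1.   ] turn -0.002  j6 -1.71
time: 7.0
tool_pos: [0.5448, -0.2302, 0.0709]
orientation: [0.0, 0.161, 0.987, -0.0]
force: [0.4, 0.6, 2.4]
width: 0.0197
gripper_force: 20.0
```

```bash
python3 -m jog '[[[-1,0,0,-15,0],[-1,0,0,-25,0],[-1,0,0,-25,0],[-1,0,0,-25,0],[-1,0,0,-25,0],[-1,0,0,-20,0],[-1,0,0,0,0]]]' && python3 -c "
from h import *
print(rel([.5702,.0279,.206],1.25))"
```

```text
time: 7.7
tool_pos: [0.5457, -0.2307, 0.2102]
orientation: [0.003, 0.161, 0.987, -0.001]
force: [1.0, -0.1, -0.5]
width: 0.0193
gripper_force: 20.0
shift [ 58.8 253.    3.6]  tooly 1.248 tilt [ 0.006 -0.003 -1.   ] turn -0.002  j6 -1.71
```

```bash
python3 -m jog '[[[-1,5,20,0,0],[-1,6,28,0,0],[-1,7,30,0,0],[-1,7,30,0,0],[-1,7,30,0,0],[-1,7,30,0,0],[-1,7,30,0,0],[-1,7,29,0,0],[-1,6,26,4,0],[-1,0,0,0,0],[-1,0,0,0,0],[-1,0,0,0,0],[-1,0,0,0,0]]]' 
python3 - <<'E'
from h import *
print(rel([.5702,.0279,.206],1.25))
st=telemetry.get_state()
im=cams.grab_frame("wrist"); np.savez("w4.npz",im=im,p=st["tool_pos"],q=st["orientation"])
c=im[130:330,180:380]; save(cv2.resize(c,(600,600),interpolation=cv2.INTER_CUBIC),"w4.png")
C=cam("wrist",st); g=lambda P:(proj(P,C)-[180,130])*3
print("bore",g([.5702,.0279,.1]),"tip",g(st["tool_pos"]+q2R(st["orientation"])@[0,0,.063]))
E
```

```text
time: 9.0
tool_pos: [0.5689, 0.0274, 0.2015]
orientation: [-0.0, 0.161, 0.987, -0.0]
force: [0.0, -0.7, -1.8]
width: 0.0195
gripper_force: 20.0
shift [-1.1  0.9 -4.5]  tooly 1.247 tilt [-0. -0. -1.] turn -0.003  j6 -1.26
bore [[304.11301922 241.0973263 ]] tip [[300.92348777 274.96126804]]
```

View pics/w4.png

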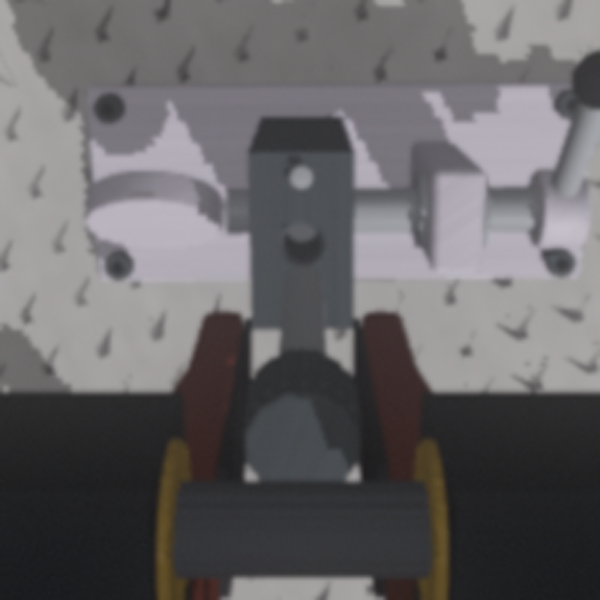

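```bash
python3 - <<'E'
from h import *
im=np.load("w4.npz")["im"]; c=im[190:250,255:308].astype(float)
c=np.clip((c-20)*2.0,0,255).astype(np.uint8)
save(cv2.resize(c,None,fx=10,fy=10,interpolation=cv2.INTER_NEAREST),"w4z.png")
E
```

```text
(no output)
```

View pics/w4z.png

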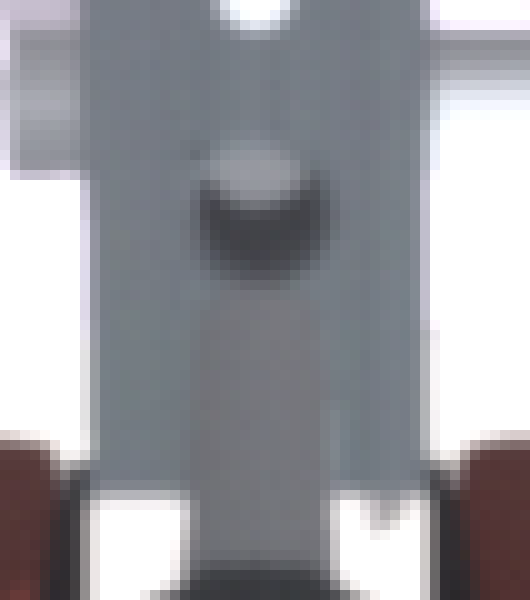

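```bash
python3 - <<'E'
from h import *
np.set_printoptions(precision=4,suppress=True)
d=np.load("w4.npz"); C=cam("wrist",{"orientation":d["q"],"tool_pos":d["p"]}); Rm=q2R(d["q"])
T=lambda v:d["p"]+Rm@(np.array(v)/1000)
for dz in(61,63,65): print(dz,"tip edge",proj(T([4.2,0,dz]),C))
print("shank z40",proj(T([5,0,40]),C), "meas col %.1f edge row 218.0"%(255+25.9-.5))
b=onz((255+26.1-.5,190+21.2-.5),.1,C); print("bore",b,"in tool mm",Rm.T@(b-d["p"])*1e3)
E
```

```text
61 tip edge [[280.3071 217.2296]]
63 tip edge [[280.3086 216.5149]]
65 tip edge [[280.31   215.8119]]
shank z40 [[280.2898 224.4479]] meas col 280.4 edge row 218.0
bore [0.5703 0.0271 0.1   ] in tool mm [ -1.3947   0.2441 101.5323]
```

```bash
cat > chk.py <<'E'
import sys; from rig import telemetry
s=telemetry.get_state(); f=s["force"]; ok=abs(f[2]-float(sys.argv[2]))<float(sys.argv[1])
print("chk",s["tool_pos"].round(4),f.round(1),"ok" if ok else "STOP"); sys.exit(not ok)
E
python3 -m jog '[[[-1,-0.9,0.2,12,0],[-1,0,0,10,0],[-1,0,0,10,0],[-1,0,0,3,0],[-1,0,0,0,0],[-1,0,0,0,0]]]' >/dev/null; python3 chk.py 4 0 && python3 -m jog '[[[-1,0,0,2,0],[-1,0,0,2,0],[-1,0,0,0,0]]]' >/dev/null ; python3 chk.py 4 0 && python3 -m jog '[[[-1,0,0,2,0],[-1,0,0,2,0],[-1,0,0,0,0]]]' >/dev/null ; python3 chk.py 4 0 && python3 -m jog '[[[-1,0,0,2,0],[-1,0,0,2,0],[-1,0,0,0,0]]]'
```

```text
chk [0.5699 0.0284 0.1668] [-0.6  0.8 -0.9] ok
chk [0.57   0.0284 0.1628] [ 0.2 -0.7 -0.1] ok
chk [0.5697 0.0281 0.1583] [-1.1 -1.6 -0.8] ok
time: 10.55
tool_pos: [0.5696, 0.0281, 0.1538]
orientation: [-0.001, 0.161, 0.987, -0.0]
force: [-0.5, -3.1, -2.1]
width: 0.0194
gripper_force: 20.0
```

```bash
python3 -m jog '[[[-1,0,-0.5,0,0],[-1,0,0,3,0],[-1,0,0,3,0],[-1,0,0,0,0]]]' >/dev/null; python3 chk.py 5 0 && python3 -m jog '[[[-1,0,0,2,0],[-1,0,0,2,0],[-1,0,0,2,0],[-1,0,0,0,0]]]' >/dev/null ; python3 chk.py 5 0 && python3 -m jog '[[[-1,0,0,1,0],[-1,0,0,1,0],[-1,0,0,0,0]]]' >/dev/null ; python3 chk.py 5 0 && python3 -m jog '[[[-1,0,0,1,0],[-1,0,0,0,0]]]' >/dev/null; python3 chk.py 5 0 && python3 -m jog '[[[-1,0,0,1,0],[-1,0,0,0,0]]]'
```

```text
chk [0.5695 0.0279 0.148 ] [-0.6 -0.7 -1.9] ok
chk [0.5696 0.0279 0.1422] [-0.8 -2.5 -1.3] ok
chk [0.5697 0.0279 0.1405] [-1.2 -2.4  0.4] ok
chk [0.5697 0.0279 0.1396] [-1.3 -2.3 -0.2] ok
time: 12.05
tool_pos: [0.5697, 0.0279, 0.1385]
orientation: [-0.0, 0.161, 0.987, -0.0]
force: [-2.3, -3.8, -0.3]
width: 0.0194
gripper_force: 20.0
```

```bash
python3 -m jog '[[[0.2,0,0,0,0],[0.2,0,0,0,0],[0.2,0,0,0,0],[0.2,0,0,0,0],[0.2,0,0,-5,0],[0.2,0,0,-15,0],[0.2,0,0,-20,0],[0.2,0,0,-25,0],[-1,0,0,-15,0],[-1,0,0,0,0],[-1,0,0,0,0]]]'
python3 - <<'E'
from h import *
st=telemetry.get_state()
im=cams.grab_frame("wrist"); np.savez("w5.npz",im=im,p=st["tool_pos"],q=st["orientation"])
print([(round(d["p"],2),np.round(d["rect"])) for d in cams.outline_of("lock_pin","wrist")[:3]],[(round(d["p"],2),np.round(d["rect"])) for d in cams.outline_of("lever_ball","wrist")[:3]])
C=cam("wrist",st);print("head top pred",proj([.57,.0277,.167],C),proj([.57,.0277,.147],C))
save(im[100:340,140:440],"w5.png")
O=np.array([.5797,.0562,0]); y=np.array([np.cos(1.245),np.sin(1.245),0]); x=np.array([y[1],-y[0],0]); B=O+.06*y-.0485*x+[0,0,.0936]
print("ball",B,"pred px",proj(B,C)); print(rel(B-.030*x+[0,0,.19-.0936],1.245-np.pi/2))
E
```

```text
time: 13.15
tool_pos: [0.5698, 0.0279, 0.2187]
orientation: [0.0, 0.161, 0.987, 0.0]
force: [-0.2, 0.0, -0.5]
width: 0.032
gripper_force: 0.0
[(0.89, array([280., 220.,  29.,  43.])), (0.63, array([ 14., 196.,  29.,  15.])), (0.6, array([ 56., 182.,  74.,  26.]))] [(0.83, array([370., 180.,  25.,  69.])), (0.46, array([ 84., 234.,  66.,  51.]))]
head top pred [[280.05638664 226.34693948]] [[280.08694851 218.74086233]]
ball [0.55295509 0.12856684 0.0936    ] pred px [[375.48025346 153.90385046]]
shift [77.3 90.4 27.1]  tooly 1.248 tilt [-0.003  0.    -1.   ] turn -1.568  j6 -1.26
```

View pics/w5.png

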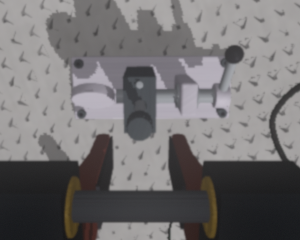

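```bash
python3 -m jog '[[[-1,15,18,0,0],[-1,15,18,0,0],[-1,15,18,0,0],[-1,16,18,0,0],[-1,16,18,0,0],[-1,0,0,0,0.143],[-1,0,0,0,0.143],[-1,0,0,0,0.143],[-1,0,0,0,0.143],[-1,0,0,0,0.143],[-1,0,0,0,0.143],[-1,0,0,0,0.143],[-1,0,0,0,0.143],[-1,0,0,0,0.143],[-1,0,0,0,0.143],[-1,0,0,0,0.143],[-1,0,0,0,0],[-1,0,0,0,0]]]'
cat >> h.py <<'E'
O=np.array([.5797,.0562,0]); Y=np.array([np.cos(1.245),np.sin(1.245),0]); X=np.array([Y[1],-Y[0],0])
def stg(p): p=np.array(p)-O; return np.array([p@X,p@Y,p[2]])*1e3
E
python3 - <<'E'
from h import *
B=O+.06*Y-.0485*X+[0,0,.0936]
print(rel(B-.031*X+[0,0,.079-.0936],1.245-np.pi/2))
st=telemetry.get_state(); print(stg(st["tool_pos"]))
im=cams.grab_frame("wrist"); np.savez("w6.npz",im=im,p=st["tool_pos"],q=st["orientation"])
C=cam("wrist",st); print("ball pred",proj(B,C))
for d in cams.outline_of("lever_ball","wrist")[:2]: print(d["p"],d["rect"])
save(im[100:400],"w6.png")
E
```

```text
time: 15.1
tool_pos: [0.525, 0.1376, 0.2178]
orientation: [-0.0, 0.811, 0.585, -0.001]
force: [-0.4, 0.1, -0.2]
width: 0.0004
gripper_force: 0.0
shift [  0.5  -1.4 138.8]  tooly -0.321 tilt [-0.001 -0.    -1.   ] turn 0.005  j6 0.51
[-77.93166291  59.63574151 217.78291029]
ball pred [[311.10162821 202.36184883]]
0.73 [335.1, 201.1, 64.0, 26.8]
```

View pics/w6.png

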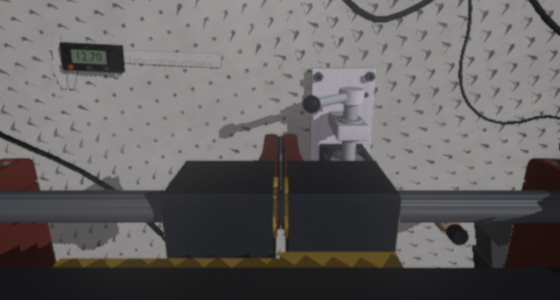

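```bash
python3 -m jog '[[[-1,0,-1.5,20,0],[-1,0,0,25,0],[-1,0,0,25,0],[-1,0,0,25,0],[-1,0,0,25,0],[-1,0,0,18,0],[-1,0,0,0,0],[-1,0,0,0,0],[-1,0,0,0,0]]]' 
cat > lc.py <<'E'
import sys; from h import *
s=telemetry.get_state(); f=s["force"]; F=np.array([f@X,f@Y,f[2]]); ok=-F[0]<float(sys.argv[1])
print("stage pos",stg(s["tool_pos"]).round(1),"F",F.round(1),"ok" if ok else "STOP"); sys.exit(not ok)
E
python3 lc.py 1.5 && python3 -m jog '[[[-1,0,1,0,0],[-1,0,1,0,0],[-1,0,1,0,0],[-1,0,1,0,0],[-1,0,0,0,0]]]' >/dev/null; python3 lc.py 1.5 && python3 -m jog '[[[-1,0,1,0,0],[-1,0,1,0,0],[-1,0,0,0,0]]]' >/dev/null; python3 lc.py 1.5 && python3 -m jog '[[[-1,0,1,0,0],[-1,0,1,0,0],[-1,0,0,0,0]]]' >/dev/null; python3 lc.py 1.5
```

```text
time: 16.1
tool_pos: [0.5246, 0.1383, 0.0823]
orientation: [0.0, 0.812, 0.584, 0.001]
force: [-0.3, -1.1, -0.8]
width: 0.0004
gripper_force: 0.0
stage pos [-78.5  60.2  82.3] F [ 0.  -1.1 -0.8] ok
stage pos [-75.   59.7  80.7] F [-0.9 -0.8 -0.3] ok
stage pos [-73.1  59.8  80.6] F [0.  0.6 0.5] ok
stage pos [-71.   59.7  80.6] F [-0.4 -0.5  0.1] ok
```

```bash
J(){ python3 lc.py 4; }
python3 -m jog '[[[-1,0,0.6,0,0],[-1,0,0.6,-0.4,0],[-1,0,0.6,-0.4,0],[-1,0,0.6,-0.4,0]]]' >/dev/null; J && python3 -m jog '[[[-1,0,0.6,-0.7,0],[-1,0,0.6,-0.7,0],[-1,0,0.6,-0.7,0],[-1,0,0.6,-0.7,0],[-1,0,0.6,-0.7,0]]]' >/dev/null; J && python3 -m jog '[[[-1,0,0.6,-0.7,0],[-1,0,0.6,-0.7,0],[-1,0,0.6,-0.7,0],[-1,0,0.6,-0.7,0],[-1,0,0.6,-0.7,0]]]' >/dev/null; J
python3 - <<'E'
from h import *
st=telemetry.get_state(); im=cams.grab_frame("wrist"); C=cam("wrist",st)
for d in cams.outline_of("lever_ball","wrist")[:2]: print(round(d["p"],2),d["rect"])
for th in(-.9,-.8,-.7): print(th,proj(O+.06*Y+.062*np.sin(th)*X+[0,0,.055+.062*np.cos(th)],C))
E
```

```text
stage pos [-68.7  59.8  81.9] F [ 0.5  0.8 -0.3] ok
stage pos [-65.7  59.8  85.4] F [-0.3  0.3 -0.7] ok
stage pos [-63.   59.8  88.9] F [-2.9  0.5  0.8] ok
0.95 [350.4, 240.0, 95.0, 47.4]
-0.9 [[307.17883665 255.27367875]]
-0.8 [[315.35470094 258.69265881]]
-0.7 [[324.70714006 261.96289502]]
```

```bash
J(){ python3 lc.py 6; }
python3 -m jog '[[[-1,0,0.6,-0.8,0],[-1,0,0.6,-0.8,0],[-1,0,0.6,-0.8,0],[-1,0,0.6,-0.8,0],[-1,0,0.6,-0.8,0]]]' >/dev/null; J && python3 -m jog '[[[-1,0,0.7,-0.7,0],[-1,0,0.7,-0.7,0],[-1,0,0.7,-0.7,0],[-1,0,0.7,-0.7,0],[-1,0,0.7,-0.7,0]]]' >/dev/null; J && python3 -m jog '[[[-1,0,0.7,-0.6,0],[-1,0,0.7,-0.6,0],[-1,0,0.7,-0.6,0],[-1,0,0.7,-0.6,0],[-1,0,0.7,-0.6,0]]]' >/dev/null; J
python3 - <<'E'
from h import *
st=telemetry.get_state(); im=cams.grab_frame("wrist"); C=cam("wrist",st)
for d in cams.outline_of("lever_ball","wrist")[:2]: print(round(d["p"],2),d["rect"])
for th in(-.9,-.8,-.7,-.6,-.5): print(th,proj(O+.06*Y+.062*np.sin(th)*X+[0,0,.055+.062*np.cos(th)],C))
save(im[100:420],"w7.png")
E
```

```text
stage pos [-59.6  59.8  92.9] F [-2.  -0.   1.1] ok
stage pos [-56.2  59.8  96.4] F [-2.3  0.7  1.5] ok
stage pos [-52.7  59.9  99.6] F [-3.5  0.5  2.1] ok
0.81 [338.2, 238.3, 70.9, 44.8]
-0.9 [[288.5404958  248.18660319]]
-0.8 [[295.75428316 251.21605826]]
-0.7 [[304.07200032 254.10438451]]
-0.6 [[313.42295709 256.78856831]]
-0.5 [[323.69753748 259.20392091]]
```

View pics/w7.png

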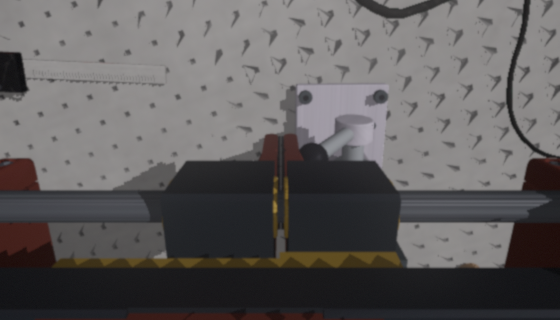

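```bash
J(){ python3 lc.py 6; }
cat > sd.py <<'E'
import sys; from h import *
C=cam("scene"); im=cams.grab_frame("scene")
u,v=proj([.57,.0279,.155],C)[0]; u,v=int(round(u)),int(round(v)); p=cv2.cvtColor(im,cv2.COLOR_RGB2GRAY)[v-14:v+20,u-12:u+13].astype(np.float32)
if sys.argv[1:]: np.save("base.npy",p); save(im,"sbase.png"); print(u,v,"7mm px",proj([.57,.0279,.155],C)-proj([.57,.0279,.148],C))
d=np.abs(p-np.load("base.npy")); print("pin diff max %.0f, n>25: %d"%(d.max(),(d>25).sum()))
E
python3 sd.py b; python3 -m jog '[[[-1,0,0.8,-0.5,0],[-1,0,0.8,-0.5,0],[-1,0,0.8,-0.5,0],[-1,0,0.8,-0.5,0],[-1,0,0.8,-0.5,0]]]' >/dev/null; J && python3 sd.py && python3 -m jog '[[[-1,0,0.8,-0.4,0],[-1,0,0.8,-0.4,0],[-1,0,0.8,-0.4,0],[-1,0,0.8,-0.4,0]]]' >/dev/null; J && python3 sd.py
```

```text
296 194 7mm px [[ 0.08314753 -1.99818294]]
pin diff max 0, n>25: 0
stage pos [-48.6  59.7 101.8] F [-3.3 -0.6  1.9] ok
pin diff max 9, n>25: 0
stage pos [-45.4  59.7 103.4] F [-2.7 -0.6  1.2] ok
pin diff max 18, n>25: 0
```

```bash
echo 'sys.exit(int((d>25).sum()>=6))' >> sd.py; J(){ python3 lc.py 5 && python3 sd.py; }
python3 -m jog '[[[-1,0,0.7,-0.3,0],[-1,0,0.7,-0.3,0]]]' >/dev/null; J && python3 -m jog '[[[-1,0,0.7,-0.3,0],[-1,0,0.7,-0.3,0]]]' >/dev/null && J && python3 -m jog '[[[-1,0,0.7,-0.3,0],[-1,0,0.7,-0.3,0]]]' >/dev/null && J && python3 -m jog '[[[-1,0,0.7,-0.3,0],[-1,0,0.7,-0.3,0]]]' >/dev/null && J && python3 -m jog '[[[-1,0,0.7,-0.3,0],[-1,0,0.7,-0.3,0]]]' >/dev/null && J && python3 -m jog '[[[-1,0,0.7,-0.3,0],[-1,0,0.7,-0.3,0]]]' >/dev/null && J
```

```text
stage pos [-44.1  59.8 104. ] F [-1. -1.  2.] ok
pin diff max 18, n>25: 0
stage pos [-42.7  59.8 104.6] F [-0.5 -0.1  1.9] ok
pin diff max 15, n>25: 0
stage pos [-41.3  59.8 105.2] F [-1.8 -0.4  1.3] ok
pin diff max 16, n>25: 0
stage pos [-39.9  59.8 105.8] F [-1.1 -0.2  2.3] ok
pin diff max 18, n>25: 0
stage pos [-38.5  59.8 106.5] F [-1.4  0.2  1. ] ok
pin diff max 19, n>25: 0
stage pos [-37.1  59.8 107. ] F [-1.3  1.2  0.6] ok
pin diff max 19, n>25: 0
```

```bash
J(){ python3 lc.py 4.5 && python3 sd.py; }
python3 -m jog '[[[-1,0,0.6,-0.2,0],[-1,0,0.6,-0.2,0]]]' >/dev/null; J && python3 -m jog '[[[-1,0,0.6,-0.2,0],[-1,0,0.6,-0.2,0]]]' >/dev/null && J && python3 -m jog '[[[-1,0,0.6,-0.2,0],[-1,0,0.6,-0.2,0]]]' >/dev/null && J && python3 -m jog '[[[-1,0,0.6,-0.2,0],[-1,0,0.6,-0.2,0]]]' >/dev/null && J && python3 -m jog '[[[-1,0,0.6,-0.2,0],[-1,0,0.6,-0.2,0]]]' >/dev/null && J && python3 -m jog '[[[-1,0,0.6,-0.2,0],[-1,0,0.6,-0.2,0]]]' >/dev/null && J
```

```text
stage pos [-35.9  59.8 107.4] F [-1.1 -0.7  2. ] ok
pin diff max 23, n>25: 0
stage pos [-34.7  59.8 107.8] F [-0.7 -0.5  1. ] ok
pin diff max 81, n>25: 61
```

```bash
python3 - <<'E'
from h import *
a=cv2.imread("pics/sbase.png")[:,:,::-1]; b=cams.grab_frame("scene"); u,v=296,194
c=np.hstack([cv2.resize(i[v-30:v+40,u-40:u+35],(390,364),interpolation=cv2.INTER_CUBIC) for i in(a,b)]); save(c,"cmp.png")
g=[cv2.cvtColor(np.ascontiguousarray(i[v-14:v+8,u-8:u+9]),cv2.COLOR_RGB2GRAY).astype(np.float32) for i in(a,b)]
print(cv2.phaseCorrelate(*g), telemetry.get_state()["time"])
E
```

```text
((1.2579628834582515, 0.1741738833523474), 0.6740624027119743) 23.4
```

View pics/cmp.png

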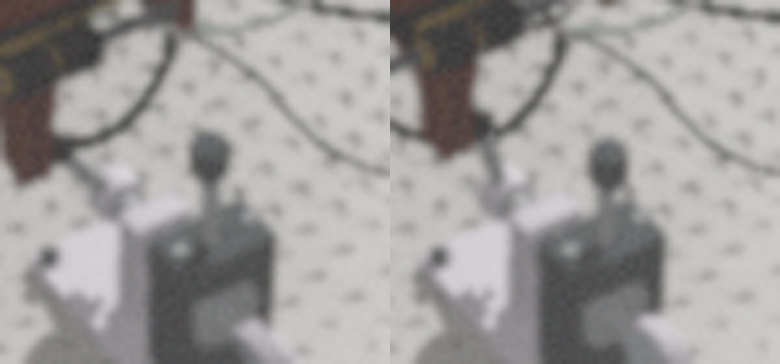

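The pin head has sunk ≈2 px in the scene view, which matches the predicted 7 mm, so the pin has dropped in. I'll stop the lever here, back off and go above the pin.

```bash
python3 -m jog '[[[-1,0,-4,0,0],[-1,0,-6,0,0],[-1,0,0,-20,0],[-1,0,0,-25,0],[-1,0,0,-25,0],[-1,0,0,-15,0],[-1,0,0,0,0],[-1,0,0,0,0]]]'; python3 -c "
from h import *
print(rel([.5698,.0279,.17],1.245-np.pi/2))"
```

```text
time: 24.2
tool_pos: [0.5562, 0.1272, 0.1921]
orientation: [-0.0, 0.812, 0.583, -0.0]
force: [-0.0, 0.3, -0.4]
width: 0.0007
gripper_force: 0.0
shift [-89.8  44.6  22.1]  tooly -0.325 tilt [-0. -0. -1.] turn 0.001  j6 0.49
```

```bash
python3 -m jog '[[[-1,-18,9,0,0],[-1,-18,9,0,0],[-1,-18,9,0,0],[-1,-18,9,0,0],[-1,-18,9,0,0],[-1,0,0,0,0],[-1,0,0,0,0],[-1,0,0,12,0],[-1,0,0,10,0],[-1,0,0,0,0],[-1,0,0,0,0]]]'; python3 chk.py 4 0; python3 -c "
from h import *
print(rel([.5698,.0279,.17],1.245-np.pi/2))"; python3 -m jog '[[[-1,0,0,2,0],[-1,0,0,2,0],[-1,0,0,2,0],[-1,0,0,0,0]]]' >/dev/null; python3 chk.py 4 0 && python3 -m jog '[[[-1,0,0,1,0],[-1,0,0,1,0],[-1,0,0,0,0]]]' >/dev/null;  python3 chk.py 4 0 && python3 -m jog '[[[-1,0,0,1,0],[-1,0,0,1,0],[-1,0,0,0,0]]]' >/dev/null;  python3 chk.py 4 0
```

```text
time: 25.3
tool_pos: [0.5699, 0.028, 0.17]
orientation: [-0.0, 0.812, 0.584, -0.001]
force: [-0.1, -0.6, 0.3]
width: 0.0005
gripper_force: 0.0
chk [0.5699 0.028  0.17  ] [-0.1 -0.6  0.3] ok
shift [-0.2 -0.  -0. ]  tooly -0.324 tilt [-0.001  0.    -1.   ] turn 0.002  j6 0.31
chk [0.5702 0.0275 0.1646] [ 0.3 -0.4 -0.3] ok
chk [0.5703 0.0275 0.1627] [ 0.  -0.9 -0.1] ok
chk [0.5703 0.0276 0.1606] [0.1 0.5 0. ] ok
```

Now press, checking the force at each step.

```bash
J(){ python3 chk.py 22 0; }
python3 -m jog '[[[-1,0,0,1,0],[-1,0,0,1,0],[-1,0,0,0,0]]]' >/dev/null; J && python3 -m jog '[[[-1,0,0,1,0],[-1,0,0,1,0],[-1,0,0,0,0]]]' >/dev/null && J && python3 -m jog '[[[-1,0,0,1,0],[-1,0,0,1,0],[-1,0,0,1,0]]]' >/dev/null && J && python3 -m jog '[[[-1,0,0,1,0],[-1,0,0,1,0],[-1,0,0,1,0]]]' >/dev/null && J && python3 -m jog '[[[-1,0,0,1,0],[-1,0,0,1,0],[-1,0,0,1,0]]]' >/dev/null && J && python3 -m jog '[[[-1,0,0,1,0],[-1,0,0,1,0],[-1,0,0,1,0]]]' >/dev/null && J
```

```text
chk [0.5707 0.0276 0.1599] [-1.1 -0.4  4.2] ok
chk [0.5707 0.0276 0.1579] [-0.3 -0.   5.9] ok
chk [0.5707 0.0276 0.1552] [-0.9  0.7  5.5] ok
chk [0.5707 0.0276 0.1522] [-1.1 -0.6  7.5] ok
chk [0.5707 0.0276 0.1493] [-0.9  0.   7. ] ok
chk [0.5707 0.0276 0.1463] [-1.4  0.3  6.3] ok
```

Driving the slug smoothly at ≈7 N. The end is at about z = 0.120.

```bash
J(){ python3 chk.py 18 0; }
python3 -m jog '[[[-1,0,0,1,0],[-1,0,0,1.5,0],[-1,0,0,1.5,0],[-1,0,0,1,0]]]' >/dev/null; J && python3 -m jog '[[[-1,0,0,1,0],[-1,0,0,1.5,0],[-1,0,0,1.5,0],[-1,0,0,1,0]]]' >/dev/null && J && python3 -m jog '[[[-1,0,0,1,0],[-1,0,0,1.5,0],[-1,0,0,1.5,0],[-1,0,0,1,0]]]' >/dev/null && J && python3 -m jog '[[[-1,0,0,1,0],[-1,0,0,1.5,0],[-1,0,0,1.5,0],[-1,0,0,1,0]]]' >/dev/null && J && python3 -m jog '[[[-1,0,0,1,0],[-1,0,0,1,0],[-1,0,0,0,0]]]' >/dev/null && J && python3 -m jog '[[[-1,0,0,1,0],[-1,0,0,0,0]]]' >/dev/null && J
```

```text
chk [0.5706 0.0276 0.1413] [-1.7  0.   7. ] ok
chk [0.5706 0.0276 0.1363] [-2.   1.3  6.9] ok
chk [0.5705 0.0277 0.1312] [-1.4  0.8  7.7] ok
chk [0.5705 0.0277 0.1262] [-2.4  0.3  6.5] ok
chk [0.5704 0.0277 0.124 ] [-2.7  1.7  6.5] ok
chk [0.5705 0.0277 0.123 ] [-2.3 -0.4  5.9] ok
```

```bash
J(){ python3 chk.py 14 0; }
python3 -m jog '[[[-1,0,0,0.8,0],[-1,0,0,0,0]]]' >/dev/null; J && python3 -m jog '[[[-1,0,0,0.8,0],[-1,0,0,0,0]]]' >/dev/null && J && python3 -m jog '[[[-1,0,0,0.5,0],[-1,0,0,0,0]]]' >/dev/null && J && python3 -m jog '[[[-1,0,0,0.5,0],[-1,0,0,0,0]]]' >/dev/null && J && python3 -m jog '[[[-1,0,0,0.5,0],[-1,0,0,0,0]]]' >/dev/null && J && python3 -m jog '[[[-1,0,0,0.5,0],[-1,0,0,0,0]]]' >/dev/null && J && python3 -m jog '[[[-1,0,0,0.5,0],[-1,0,0,0,0]]]' >/dev/null && J
```

```text
chk [0.5705 0.0277 0.1223] [-2.1 -0.2  6. ] ok
chk [0.5705 0.0277 0.1215] [-1.8  0.4  5.4] ok
chk [0.5704 0.0277 0.121 ] [-2.   0.3  7.7] ok
chk [0.5705 0.0277 0.1205] [-2.7  0.7  6.9] ok
chk [0.5705 0.0277 0.1204] [-2.9  1.2  7.3] ok
chk [0.5705 0.0276 0.1204] [-3.4  0.7  9.3] ok
chk [0.5705 0.0277 0.1203] [-5.4  0.3 10.7] ok
```

```bash
python3 -m jog '[[[-1,0,0,0.8,0],[-1,0,0,0.8,0],[-1,0,0,0,0]]]' >/dev/null; python3 chk.py 25 0; python3 -m jog '[[[-1,0,0,-2,0],[-1,0,0,-2,0],[-1,0,0,-15,0],[-1,0,0,-25,0],[-1,0,0,-25,0],[-1,0,0,-20,0],[-1,20,0,0,0],[-1,20,0,0,0],[-1,20,0,0,0],[-1,0,0,0,0],[-1,0,0,0,0]]]'
python3 - <<'E'
from h import *
st=telemetry.get_state(); C=cam("wrist",st); im=cams.grab_frame("wrist"); s=cams.grab_frame("scene")
print("pred head",proj([.57,.0279,.12],C))
a=cv2.resize(s[150:260,230:370],(400,314),interpolation=cv2.INTER_CUBIC); b=cv2.resize(im[:340],(400,314)) 
save(np.hstack([a,b]),"end.png")
E
```

```text
chk [0.5706 0.0277 0.1202] [-7.2  1.2 17.9] ok
time: 33.0
tool_pos: [0.5894, 0.0843, 0.2052]
orientation: [0.0, 0.812, 0.584, -0.0]
force: [0.1, -0.0, -0.3]
width: 0.0007
gripper_force: 0.0
pred head [[280.61504729 276.56096885]]
```

View pics/end.png

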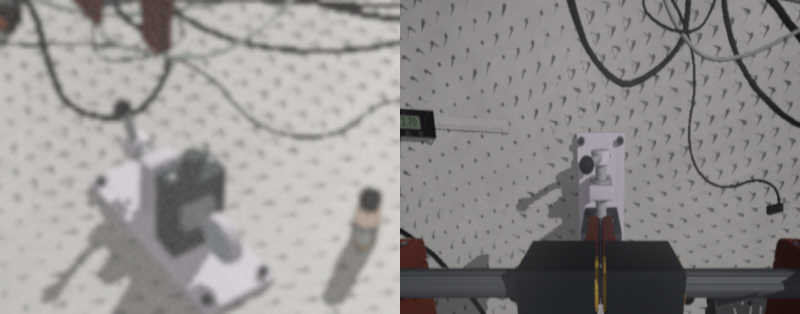

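The head sits flat on the block (scene crop ≈(195,165)), the lever holds, and the robot touches nothing.

```bash
python3 -c "
from rig import ctrl
print(ctrl.sign_off())"
```

```text
the job is handed in; nothing more can be done
None
```

The pin is pressed home in the tilt shaft with its shoulder flat on the block (peak push about 18 N); I stopped the lever when the pin dropped, never touched the can, bottle or cube, and handed the job in at about 33 s.

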